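# Free the cleaning balls from the bottles and start the drying timer

### The arm

A 6-joint arm with a two-finger parallel gripper is mounted at the origin on a cart in front of the work surface, level with it; the furniture and walls round the work are solid. World frame = base frame: x ahead of the robot, y to its left, z up, the work surface at z = 0. Lengths are in mm, angles in rad, forces in N, time in s.
With the tool pointing down it reaches from about 350 to 775 mm from the base axis. Payload 7.3 kg.
Tool frame: the origin (TCP) lies at the very end of the fingers, on their centre line; the grasp point (between the pads) lies 19 mm behind it; z points along the fingers, y is the line along which they close (so a half turn about z gives the same grasp; the last joint's range is limited). The gripper opens to 92 mm and grips with 3 to 60 N. Pads are 19 mm wide; open, the fingers measure 130 mm over their backs; the gripper's body (75 mm by 190 mm) begins 47 mm behind the grasp point.
Start: joints at [1.086, 0.342, 1.524, -0, 1.275, -0.146], TCP at [174.474, 495.184, 190.641] pointing down, gripper open.
Joint ranges: [-2.53, 2.53], [-0.77, 2.02], [0.04, 2.7], [-1, 4.14], [0.28, 2.66], [-3.11, 3.11]. Speed limits (rad/s): [2.57, 2.57, 3.14, 3.14, 3.14, 3.14].

### API

Orientations are given as [roll, pitch, yaw] about the fixed x, y, z axes, in that order (R = Rz(yaw) Ry(pitch) Rx(roll)).
In Python, from plant import bot gives the robot as it stands.
- The arm moves only by the tool apply_moves, never from a script. Its argument "motion" is text: rows parted by semicolons, each of 4 numbers parted by spaces: the shift along the tool's x, y, z in m, then the turn about the tool's z in degrees. A call has 1 to 8 rows; each row shifts and turns the commanded pose from where the row before left it, along the tool's axes as they then stand; what a row does not reach is not made up. A row lasts 1/8 s, in which the tool goes at most 62.5 mm and 10.7 degrees, less where a joint would pass 70% of its speed; a pose out of reach is approached as far as the arm can. A call with a gripper value outside its range is refused whole. "fingers" is the opening, from -1 (shut) to 1 (fully open), set as the call begins (left out, the last holds). The fingers move at their own pace and stop on an object; the grip force is fixed at half the most. Time passes only in rows, so rows that do not move let the fingers close. It gives the time, the measured TCP pose, the force, the opening and the grip force at its end, in the units of the state.
- bot.get_obs(): the state, without advancing time (a new reading comes with each control period).
- bot.capture(name): name is "scene" or "top" or "wrist"; returns a dict with "img" (420x560x3 uint8, blue, green, red), "range_z" (420x560 float32, mm along the optical axis (not along the pixel's ray), 0 where there is no reading), "fx", "fy", "cx", "cy" (pixels), "D" ([k1, k2, p1, p2, k3] as OpenCV has them; the pictures are not rectified), "world_from_camera" (4x4, takes a point from camera to world coordinates); the wrist camera has in their place "mount" (4x4, takes a point from camera to tool coordinates, whose origin is the TCP and whose axes are the flange's). Camera axes: x right, y down, z forward; pixel columns grow to the right and rows downward; lengths in mm; the calibration is good to about 2 mm. A picture is of the moment at which its call begins: read the wrist's pose just before it.
- bot.close_job(): hands the job in; it is judged then, once.
Trained networks look in a picture, given as the dict that the camera call returned (one of the last four; its "shot" number tells which), for a name from the list of things; names that differ only in an ending like _2 or _b are one class to them, and where a whole thing is asked for, a point or a joint stands for the part that bears it (a point fixed in the world has none). Each returns a list of dicts, best first, with "p" (0 to 1); they miss things now and then, are a little off and sometimes report something else, mostly with a low value. They report only what shows in the picture. A call takes as long as a camera call.
- bot.cut_out(picture, thing): "pixels" (420x560 bool, what is visible of it) and "point" ([column, row] in pixels, amid what is visible of it).
The state is a dict: "time": time; "joint_positions": joint angles; "dq": joint speeds; "tau": joint torques, N m; "tool_pos": TCP position; "tcp_rot": TCP orientation; "contact_force": force on the tool from outside, world axes, zero at the start; "moment": the same for the moment, N m; "grip_width": finger opening in mm; "finger_force": force on a finger pad.
Only numpy, scipy, OpenCV 4.12 (cv2) and the standard library are available. Lean on these libraries where they do the work, as an engineer would, in place of code of your own. Each camera call takes 0.05 s, during which the arm holds its last target. There are 200 camera calls.

### The job

The steel cleaning balls have got caught in the dented necks of the two flat glass bottles: hold each bottle mouth-down over the aluminium tin and rock it from side to side until every ball in it has come out into the tin, and lay both bottles flat on the slatted drying rack (a bottle without balls goes there too). Once all that is done, start the kitchen timer: push it back against the guard bar and press its start button fully in, for a moment, while it is braced there, then leave it standing by the bar. Do not disturb the other things on the hob.

Things in the scene. Friction and masses are not known exactly. Their poses are not given: they have to be found in the camera images.
- bottle1_mid (a point): flat clear-glass bottle lying on its broad side, 202 mm long, 36 mm thick, 0.3 kg. Point at the centre of its body, half-way up; own x axis to the mouth, z out of the upper side. Body 60 mm wide from x=-55 to 45 mm (grip it across this width), shoulder, then a neck 46 mm wide from x=60 to 147. Neck inside: 40 mm wide, 28 mm high
- bottle1_mouth (a point): centre of its mouth, 147 mm along x from mid. Three slanted dents reach 18 mm into the neck, at x=64 and 136 mm from its +y side and at 100 mm from its -y side; a ball stays caught behind each, even mouth-down, until the bottle is rolled about its x to the other side. Mouth 20 to 30 degrees down, rolling 25 degrees to -y, +y, -y in turn (about 1 s each) brings a ball out; should two wedge, raise the mouth and begin again
- bottle2_mid (a point): second bottle, the same in every way as bottle 1: point at the centre of its body, x axis to its mouth
- bottle2_mouth (a point): centre of the mouth of bottle 2
- ball1: plain steel cleaning ball, 17 mm across, 20 g, that starts inside bottle 1, caught in its neck between the first two dents; origin at its centre. May be absent
- ball2: plain steel cleaning ball, 17 mm across, 20 g, that starts inside bottle 1, just behind the neck; origin at its centre. May be absent
- ball3: plain steel cleaning ball, 17 mm across, 20 g, that starts inside bottle 2, caught in its neck between the first two dents; origin at its centre. May be absent
- ball4: plain steel cleaning ball, 17 mm across, 20 g, that starts inside bottle 2, just behind the neck; origin at its centre. May be absent
- tin: open shallow aluminium tin, 120 mm (its x) by 140 mm (its y), walls 3 mm thick and 40 mm high; fixed; origin at the centre of its underside
- rack: low slatted wooden drying rack, 215 mm (its x) by 216 mm (its y), top at 20 mm; slats run along x; fixed; room for two bottles lying side by side along its y; origin at the centre of its underside
- bar: fixed steel guard bar on the hob behind the timer: 170 mm long (its y), 14 mm thick (its x), top at 45 mm; the timer comes to rest against its -x face; origin under its middle
- timer_mid (a point): loose kitchen timer, white box 50 mm deep (x), 84 mm wide (y), 66 mm high, about 0.22 kg: its centre, 34 mm over its underside. The button is on its front, which faces along its own -x; it slides away when pushed unless it stands against the bar
- timer_back (a point): middle of the timer's back face, 25 mm along its x from its centre
- start_button (a joint): travel of the timer's start button: 0 out, 0.006 m fully in; sprung, about 5 N fully in, springs back when let go
- start_button_top (a point): centre of the button's round face (26 mm across), on the front of the timer 26 mm above the hob
- salt: bystander: glass salt shaker, 44 x 90 mm, origin under its base
- spice: bystander: spice jar, 42 x 106 mm, origin under its base
- peas_tin: bystander: small food tin, 58 x 72 mm, origin under its base

How it is judged (in metres and radians):
On the way, in this order (a step that is already met when the one before it is completed fails the run):
1. every ball lies in the tin and both bottles lie flat on the rack, let go (x of ball1 in the frame of tin between -0.062 and 0.062 m and y of ball1 in the frame of tin between -0.072 and 0.072 m and height (world z) of each of ball1, ball2, ball3, ball4 below 0.035 m and x of ball2 in the frame of tin between -0.062 and 0.062 m and y of ball2 in the frame of tin between -0.072 and 0.072 m and x of ball3 in the frame of tin between -0.062 and 0.062 m and y of ball3 in the frame of tin between -0.072 and 0.072 m and x of ball4 in the frame of tin between -0.062 and 0.062 m and y of ball4 in the frame of tin between -0.072 and 0.072 m and x of bottle1_mid in the frame of rack between -0.1 and 0.1 m and y of bottle1_mid in the frame of rack between -0.095 and 0.095 m and height (world z) of bottle1_mid between 0.03 and 0.05 m and (angle between bottle1_mid's own z axis and vertical below 0.12 rad or angle between bottle1_mid's own z axis and vertical above 3.02159 rad) and x of bottle2_mid in the frame of rack between -0.1 and 0.1 m and y of bottle2_mid in the frame of rack between -0.095 and 0.095 m and height (world z) of bottle2_mid between 0.03 and 0.05 m and (angle between bottle2_mid's own z axis and vertical below 0.12 rad or angle between bottle2_mid's own z axis and vertical above 3.02159 rad) and contact force between the fingers and bottle1 below 0.2 N and contact force between the fingers and bottle2 below 0.2 N), for 0.3 s.
2. with the timer braced against the bar its start button is pressed in (value of joint start_button above 0.0042 m and contact force between timer and bar above 0.8 N and x of timer_back in the frame of bar above -0.022 m), for 0.2 s.
At the end, for the whole second after the job is handed in: All balls present are inside the tin; both bottles lie flat (within 0.12 rad) on the rack with the middle of their bodies over it (within 100 mm in its x and 95 mm in its y of its centre) and at rest; the timer stands upright with its back within 15 mm of the bar's front face, its button released (x of ball1 in the frame of tin between -0.062 and 0.062 m and y of ball1 in the frame of tin between -0.072 and 0.072 m and height (world z) of each of ball1, ball2, ball3, ball4 below 0.035 m and x of ball2 in the frame of tin between -0.062 and 0.062 m and y of ball2 in the frame of tin between -0.072 and 0.072 m and x of ball3 in the frame of tin between -0.062 and 0.062 m and y of ball3 in the frame of tin between -0.072 and 0.072 m and x of ball4 in the frame of tin between -0.062 and 0.062 m and y of ball4 in the frame of tin between -0.072 and 0.072 m and x of bottle1_mid in the frame of rack between -0.1 and 0.1 m and y of bottle1_mid in the frame of rack between -0.095 and 0.095 m and height (world z) of bottle1_mid between 0.03 and 0.05 m and (angle between bottle1_mid's own z axis and vertical below 0.12 rad or angle between bottle1_mid's own z axis and vertical above 3.02159 rad) and x of bottle2_mid in the frame of rack between -0.1 and 0.1 m and y of bottle2_mid in the frame of rack between -0.095 and 0.095 m and height (world z) of bottle2_mid between 0.03 and 0.05 m and (angle between bottle2_mid's own z axis and vertical below 0.12 rad or angle between bottle2_mid's own z axis and vertical above 3.02159 rad) and x of timer_back in the frame of bar above -0.022 m and angle between timer_mid's own z axis and vertical below 0.15 rad and value of joint start_button below 0.003 m and linear speed of each of bottle1, bottle2, timer below 0.03 m/s); the robot touches nothing.
It fails at once if a bystander was moved by more than 40 mm or knocked over (distance of any of salt, spice, peas_tin from where it was at the start of the episode above 0.04 m or angle between any of salt, spice, peas_tin's own z axis and vertical above 0.5 rad).
Of ball1, ball2, ball3, ball4 only 2 to 4 are there at a start; the rules pass over those that are not, and their reading is None.
At some moment in a run one of bottle1, bottle2 may be knocked a few centimetres aside while the robot is not near it.
It also fails if it takes over 208 s, if anything falls off the work surface, if the arm or the gripper's body presses on something with over 40 N, if the wrist force passes 120 N, or if a joint passes its speed limit or range.

## Working session

There is one attempt and no reset: what is moved stays moved. The work goes in short steps, Python scripts to look and compute and a tool call to move; the robot and the scene stay as the last step left them, time stands still between calls to the robot, and variables do not carry over. Pictures are saved under pics/ and viewed, at most 14 in all, crops included, and the job is handed in when it is done.

Besides the shell and the picture viewer there is one more tool, called after "Emit:" as name(argument=value, ...) on one line, values as JSON. apply_moves: Moves the arm, as the interface text tells. Its arguments: {"type":"object","properties":{"motion":{"type":"string"},"fingers":{"type":"number"}},"required":["motion"]}

```bash
mkdir -p pics; ls; cat > h.py <<'E'
import numpy as np, cv2
from scipy.spatial.transform import Rotation as R
from plant import bot
def cloud(d, mask=None):
    z=d["range_z"]; m=z>0
    if mask is not None: m&=mask
    v,u=np.nonzero(m)
    K=np.array([[d["fx"],0,d["cx"]],[0,d["fy"],d["cy"]],[0,0,1.]])
    n=cv2.undistortPoints(np.c_[u,v].astype(float).reshape(-1,1,2),K,np.array(d["D"],float)).reshape(-1,2)
    zz=z[v,u]; P=np.c_[n*zz[:,None],zz]
    if "world_from_camera" in d: T=np.array(d["world_from_camera"])
    else:
        o=d["_obs"]; T=np.eye(4); T[:3,:3]=R.from_euler('xyz',o["tcp_rot"]).as_matrix(); T[:3,3]=o["tool_pos"]; T=T@np.array(d["mount"])
    return P@T[:3,:3].T+T[:3,3], np.c_[u,v]
def cap(n):
    o=bot.get_obs(); d=bot.capture(n); d["_obs"]=o; return d
E
python3 - <<'E'
from h import *
o=bot.get_obs(); print(o)
for c in ("top","scene"):
    d=cap(c); cv2.imwrite(f"pics/{c}0.png",d["img"])
    for n in ["bottle1_mid","tin","rack","bar","timer_mid","start_button","salt","spice","peas_tin","ball1"]:
        for r in bot.cut_out(d,n)[:3]:
            if r["p"]<.3: continue
            P,_=cloud(d,r["pixels"])
            if len(P)==0: print(c,n,r["p"],r["point"],"nodepth");continue
            print(c,n,round(r["p"],2),np.round(r["point"]),len(P),"med",np.round(np.median(P,0)),"lo",np.round(np.percentile(P,3,axis=0)),"hi",np.round(np.percentile(P,97,axis=0)))
E
```

```text
pics
{'time': 0.0, 'joint_positions': array([ 1.08601724e+00,  3.42746008e-01,  1.52504664e+00,  3.02402368e-05,
        1.27539078e+00, -1.46007755e-01]), 'dq': array([ 0.00114538,  0.00253189, -0.00014895,  0.00010748, -0.00082854,
        0.00134733]), 'tau': array([-3.04554296e-04, -4.31236446e+01, -2.44223696e+01,  7.18862540e-02,
        5.56028215e-02, -1.12452753e-04]), 'tool_pos': array([174.22217557, 494.74633165, 189.92258797]), 'tcp_rot': array([-3.14002301e+00, -2.60050088e-04,  2.80281229e+00]), 'contact_force': array([-0.04865398, -0.36982316,  0.0806599 ]), 'moment': array([-0.04505126,  0.00808957, -0.00739048]), 'finger_force': 0.0, 'grip_width': 91.90648449794992}
top bottle1_mid 0.67 [205. 207.] 1605 med [625. 191.  35.] lo [597.  86.  29.] hi [659. 275.  39.]
top tin 0.91 [296. 252.] 2810 med [522. -44.   3.] lo [ 464. -112.   -2.] hi [583.  24.  44.]
top rack 0.85 [388. 243.] 5923 med [ 548. -294.   19.] lo [ 451. -389.   -1.] hi [ 649. -184.   23.]
top bar 0.9 [300. 157.] 452 med [757. -56.  43.] lo [ 748. -136.    8.] hi [768.  18.  47.]
top timer_mid 0.8 [292
[... 659 characters left out ...]
.]
scene rack 0.65 [339. 314.] 6905 med [ 544. -295.   18.] lo [ 451. -391.   -1.] hi [ 650. -186.   22.]
scene bar 0.88 [339. 218.] 492 med [755. -84.  39.] lo [ 749. -142.    8.] hi [768.  16.  46.]
scene timer_mid 0.81 [314. 219.] 972 med [693. -53.  56.] lo [665. -87.   7.] hi [731.  -5.  67.]
scene start_button 0.46 [302. 226.] 54 med [665. -40.  33.] lo [661. -49.  20.] hi [672. -28.  39.]
scene salt 0.85 [364. 244.] 429 med [ 724. -203.   51.] lo [ 716. -215.    7.] hi [ 745. -184.   88.]
scene spice 0.93 [288. 154.] 475 med [780. 160.  69.] lo [770. 149.   9.] hi [807. 185. 107.]
scene peas_tin 0.77 [401. 266.] 777 med [ 741. -307.   62.] lo [ 726. -328.    1.] hi [ 777. -276.   71.]
```

View pics/top0.png

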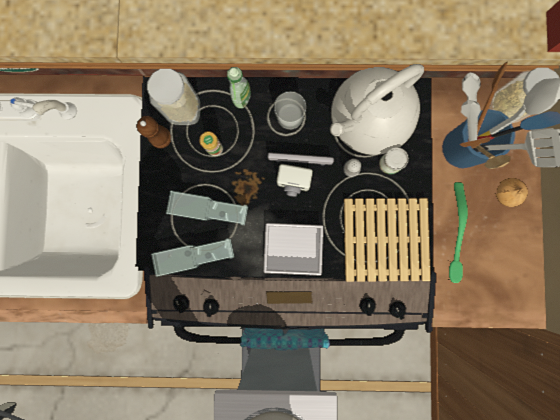

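View pics/scene0.png

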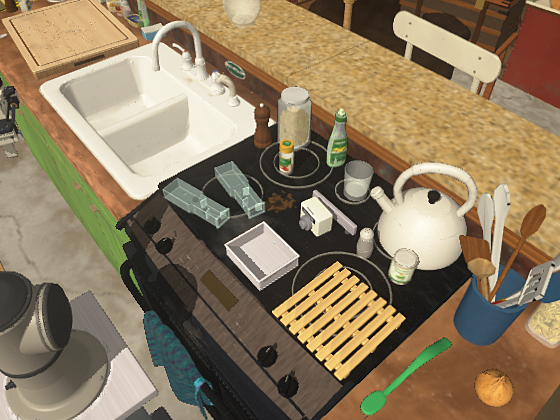

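```bash
cat > bt.py <<'E'
from h import *
def bottles(d, reg=((430,720),(30,330))):
    P,uv=cloud(d)
    (x0,x1),(y0,y1)=reg
    m=(P[:,2]>22)&(P[:,2]<48)&(P[:,0]>x0)&(P[:,0]<x1)&(P[:,1]>y0)&(P[:,1]<y1)
    g=np.zeros((x1-x0,y1-y0),np.uint8); q=P[m]
    g[(q[:,0]-x0).astype(int),(q[:,1]-y0).astype(int)]=255
    g=cv2.morphologyEx(g,cv2.MORPH_CLOSE,np.ones((9,9)))
    n,l,s,c=cv2.connectedComponentsWithStats(g)
    out=[]
    for i in range(1,n):
        if s[i,4]<3000: continue
        p=np.argwhere(l==i).astype(np.float32)
        r=cv2.minAreaRect(p); b=cv2.boxPoints(r)+[x0,y0]
        e=[np.linalg.norm(b[1]-b[0]),np.linalg.norm(b[2]-b[1])]
        a=(b[1]-b[0])/e[0] if e[0]>e[1] else (b[2]-b[1])/e[1]
        ctr=b.mean(0); pp=p+[x0,y0]-ctr; t=pp@a; w=np.array([-a[1],a[0]]); s_=pp@w
        wa=np.ptp(s_[t>60]); wb=np.ptp(s_[t<-60])
        if wa>wb: a=-a
        # mid: whole x from -55 to 147 => centre at 46
        out.append(dict(ctr=ctr,len=max(e),wid=min(e),mid=ctr-46*a,yaw=np.degrees(np.arctan2(a[1],a[0])),wa=wa,wb=wb))
    return out
E
python3 - <<'E'
from bt import *
for c in ("top","scene"):
    d=cap(c)
    for b in bottles(d): print(c,{k:np.round(v,1) for k,v in b.items()})
    P,uv=cloud(d)
    for n in ["ball1","tin","bar","rack","timer_mid"]:
        for r in bot.cut_out(d,n)[:4]:
            if n=="ball1": print(n,r["p"],r["point"]);continue
            if r["p"]<.5: continue
            P,_=cloud(d,r["pixels"]); zt={"tin":40,"bar":45,"rack":20,"timer_mid":66}[n]
            Q=P[abs(P[:,2]-zt)<6]
            print(c,n,cv2.minAreaRect(Q[:,:2].astype(np.float32)))
    cv2.imwrite(f"pics/{c}z.png",cv2.resize(d["img"][180:285,140:260] if c=="top" else d["img"][150:240,150:280],None,fx=6,fy=5.7,interpolation=cv2.INTER_CUBIC))
E
```

```text
top {'ctr': array([500.8, 215.8]), 'len': np.float64(202.6), 'wid': np.float64(60.3), 'mid': array([490.1, 260.5]), 'yaw': np.float64(-76.6), 'wa': np.float64(52.2), 'wb': np.float64(60.3)}
top {'ctr': array([624.8, 181.1]), 'len': np.float64(202.7), 'wid': np.float64(60.5), 'mid': array([631.9, 226.5]), 'yaw': np.float64(-98.9), 'wa': np.float64(60.3), 'wb': np.float64(51.3)}
top tin ((523.349365234375, -44.21373748779297), (145.49278259277344, 125.84312438964844), 88.16090393066406)
top bar ((627.10498046875, 180.3536376953125), (200.00709533691406, 52.208133697509766), 81.46444702148438)
top bar ((758.5234375, -60.50336456298828), (158.72421264648438, 13.655765533447266), 86.2336654663086)
top rack ((550.3458862304688, -287.73333740234375), (214.149658203125, 217.3688507080078), 1.4895397424697876)
scene {'ctr': array([501.4, 216.8]), 'len': np.float64(203.7), 'wid': np.float64(63.7), 'mid': array([491.2, 261.6]), 'yaw': np.float64(-77.1), 'wa': np.float64(52.7), 'wb': np.float64(63.7)}
scene {'ctr': array([625.1, 183.2]), 'len': np.float64(207.5), 'wid': np.float64(61.9), 'mid': array([632.6, 228.6]), 'yaw': np.float64(-99.3), 'wa': np.float64(61.2), 'wb': np.float64(52.6)}
ball1 0.59 [239.9, 187.8]
scene tin ((524.37109375, -43.40342712402344), (147.4795379638672, 127.14271545410156), 88.13070678710938)
scene bar ((760.126220703125, -61.19219207763672), (168.333740234375, 16.925748825073242), 86.11968994140625)
scene rack ((551.3582763671875, -286.66741943359375), (217.452392578125, 217.0991973876953), 1.2019575834274292)
scene timer_mid ((707.0517578125, -43.88069152832031), (85.37456512451172, 51.8079719543457), 79.20457458496094)
```

View pics/topz.png

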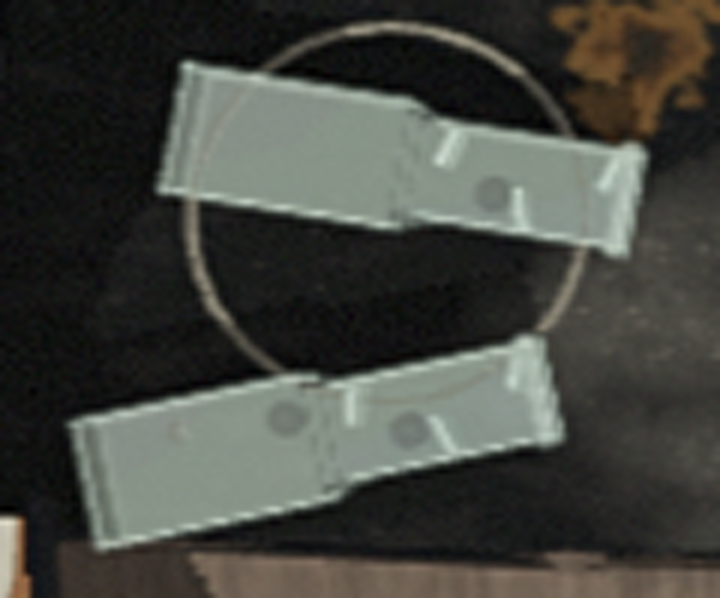

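```bash
cat > pl.py <<'E'
from h import *
import sys
def plan(x,y,z,yawdeg,n=None,start=None):
    "rows from the present pose to target, straight, turning evenly"
    o=bot.get_obs(); p=np.array(o["tool_pos"]); yaw=np.degrees(o["tcp_rot"][2])
    if start is not None: p=np.array(start[:3],float); yaw=start[3]
    D=np.array([x,y,z])-p; th=-(yawdeg-yaw); th=(th+180)%360-180
    k=n or int(max(1,np.ceil(np.linalg.norm(D)/58),np.ceil(abs(th)/10.2)))
    rows=[]
    for i in range(k):
        c=np.radians(yaw-th*i/k); M=np.array([[np.cos(c),np.sin(c),0],[np.sin(c),-np.cos(c),0],[0,0,-1]])
        s=M.T@(D/k)/1000
        rows.append(f"{s[0]:.3f} {s[1]:.3f} {s[2]:.3f} {th/k:.1f}")
    for i in range(0,k,8): print("; ".join(rows[i:i+8]))
if __name__=="__main__":
    a=[float(v) for v in sys.argv[1:]]; plan(*a[:4],n=int(a[4]) if len(a)>4 else None)
E
python3 pl.py 638 266 110 81.1
```

```text
-0.051 -0.006 0.008 7.9; -0.052 0.001 0.008 7.9; -0.051 0.008 0.008 7.9; -0.049 0.015 0.008 7.9; -0.047 0.022 0.008 7.9; -0.043 0.028 0.008 7.9; -0.039 0.034 0.008 7.9; -0.034 0.039 0.008 7.9
-0.028 0.043 0.008 7.9; -0.022 0.047 0.008 7.9
```

Emit:
apply_moves(motion="-0.051 -0.006 0.008 7.9; -0.052 0.001 0.008 7.9; -0.051 0.008 0.008 7.9; -0.049 0.015 0.008 7.9; -0.047 0.022 0.008 7.9; -0.043 0.028 0.008 7.9; -0.039 0.034 0.008 7.9; -0.034 0.039 0.008 7.9", fingers=1)

```text
time: 2.7
tool_pos: [547.1, 313.3, 126.4]
tcp_rot: [3.141, -0.0, 1.695]
contact_force: [2.0, -0.4, -0.0]
grip_width: 92.0
finger_force: 0.0
```

Emit:
apply_moves(motion="-0.028 0.043 0.008 7.9; -0.022 0.047 0.008 7.9; 0 0 0 0")

```text
time: 3.08
tool_pos: [640.9, 266.6, 108.5]
tcp_rot: [-3.141, 0.001, 1.419]
contact_force: [0.0, -0.4, 0.1]
grip_width: 91.8
finger_force: 0.0
```

```bash
python3 - <<'E'
from bt import *
o=bot.get_obs();print(o["tool_pos"],np.degrees(o["tcp_rot"]),o["joint_positions"],o["time"])
d=cap("wrist"); cv2.imwrite("pics/w1.png",d["img"])
for b in bottles(d): print({k:np.round(v,1) for k,v in b.items()})
print(np.array(d["mount"]).round(1))
E
python3 pl.py 638 266 5 81.1
```

```text
[640.89894703 266.57815344 108.49365348] [-1.79938920e+02  6.82195415e-02  8.13025046e+01] [ 2.84208819e-01  7.22142137e-01  1.10175747e+00 -6.49496719e-04
  1.31916226e+00  4.36171563e-01] 3.075
-0.001 -0.000 0.052 0.2; -0.001 -0.000 0.052 0.2Traceback (most recent call last):
  File "<stdin>", line 4, in <module>
  File "bt.py", line 18, in bottles
    wa=np.ptp(s_[t>60]); wb=np.ptp(s_[t<-60])
    return _methods._ptp(a, axis=axis, out=out, **kwargs)
           ~~~~~~~~~~~~~^^^^^^^^^^^^^^^^^^^^^^^^^^^^^^^^^
    umr_maximum(a, axis, None, out, keepdims),
    ~~~~~~~~~~~^^^^^^^^^^^^^^^^^^^^^^^^^^^^^^
ValueError: zero-size array to reduction operation maximum which has no identity
```

View pics/w1.png

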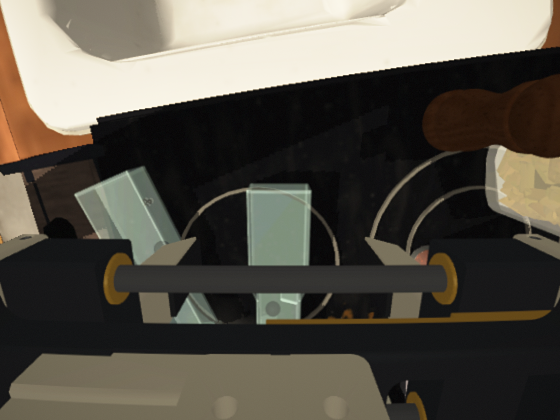

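Emit:
apply_moves(motion="-0.001 0 0.052 0; -0.001 0 0.049 0; 0 0 0 0; 0 0 0 0")

```text
time: 3.62
tool_pos: [639.2, 268.7, 12.2]
tcp_rot: [3.139, -0.002, 1.425]
contact_force: [-0.2, -0.2, 1.7]
grip_width: 91.8
finger_force: 0.0
```

Emit:
apply_moves(motion="0 0 0 0; 0 0 0 0; 0 0 0 0; 0 0 0 0; 0 0 0 0; 0 0 0 0", fingers=-1)

```text
time: 4.38
tool_pos: [638.3, 267.5, 9.5]
tcp_rot: [-3.141, -0.0, 1.424]
contact_force: [-0.4, 0.4, 0.3]
grip_width: 36.5
finger_force: 0.0
```

Emit:
apply_moves(motion="0 0 -0.03 0; 0 0 -0.04 0; 0 0 -0.04 0; 0 0 0 0")

```text
time: 4.88
tool_pos: [640.6, 268.2, 124.0]
tcp_rot: [3.134, -0.003, 1.424]
contact_force: [0.4, 0.1, -0.4]
grip_width: 1.1
finger_force: 0.0
```

```bash
python3 - <<'E'
from h import *
d=cap("scene"); cv2.imwrite("pics/s2.png",cv2.resize(d["img"][90:290,120:400],None,fx=2.6,fy=2.6))
rs=bot.cut_out(d,"bottle1_mid")
for r in rs[:3]:
    P,_=cloud(d,r["pixels"]); print(r["p"],r["point"],len(P),np.round(np.percentile(P,[3,50,97],axis=0)))
E
```

```text
0.78 [243.0, 190.4] 1336 [[591.  85.   1.]
 [618. 176.  34.]
 [658. 278.  38.]]
```

View pics/s2.png

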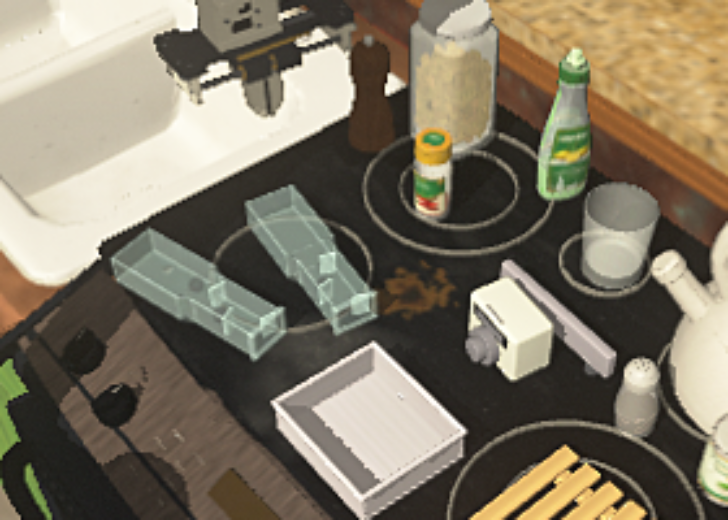

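```bash
python3 - <<'E'
from h import *
o=bot.get_obs(); print(o["tool_pos"])
for c in ("scene","top"):
    d=cap(c); P,uv=cloud(d)
    m=(P[:,2]>105)&(P[:,2]<190)&(np.hypot(P[:,0]-640,P[:,1]-268)<200)&(P[:,0]<720)
    Q=P[m]
    for z in range(105,190,15):
        q=Q[(Q[:,2]>=z)&(Q[:,2]<z+15)]
        if len(q): print(c,z,len(q),np.percentile(q[:,:2],[2,50,98],axis=0).round().tolist())
E
```

```text
[638.18719123 267.48548172 119.5348081 ]
scene 150 19 [[624.0, 255.0], [637.0, 259.0], [647.0, 273.0]]
scene 165 51 [[619.0, 254.0], [632.0, 258.0], [650.0, 277.0]]
scene 180 46 [[618.0, 252.0], [633.0, 257.0], [651.0, 272.0]]
top 150 2 [[639.0, 254.0], [639.0, 255.0], [639.0, 256.0]]
```

```bash
python3 - <<'E'
from h import *
o=bot.get_obs()
d=cap("scene"); T=np.linalg.inv(np.array(d["world_from_camera"]))
K=np.array([[d["fx"],0,d["cx"]],[0,d["fy"],d["cy"]],[0,0,1.]])
im=d["img"].copy()
for dz,col in ((0,(0,0,255)),(28,(0,255,0)),(-30,(255,0,0))):
    p=np.array([*(o["tool_pos"]+[0,0,dz]),1]); q=T@p
    uv,_=cv2.projectPoints(q[:3].reshape(1,1,3),np.zeros(3),np.zeros(3),K,np.array(d["D"],float)); u,v=uv.ravel(); print(dz,u,v,q[2],d["range_z"][int(v),int(u)])
    cv2.circle(im,(int(round(u)),int(round(v))),1,col,-1)
cv2.imwrite("pics/s3.png",cv2.resize(im[80:200,160:320],None,fx=5,fy=5,interpolation=cv2.INTER_NEAREST))
E
```

```text
0 222.1988445306157 145.00144519488123 1270.323507700509 1479.9344
28 221.28705391904094 137.0278464490334 1249.6354599334352 1636.8444
-30 223.147506685059 153.27272124779535 1292.4892731652312 1433.4817
```

View pics/s3.png

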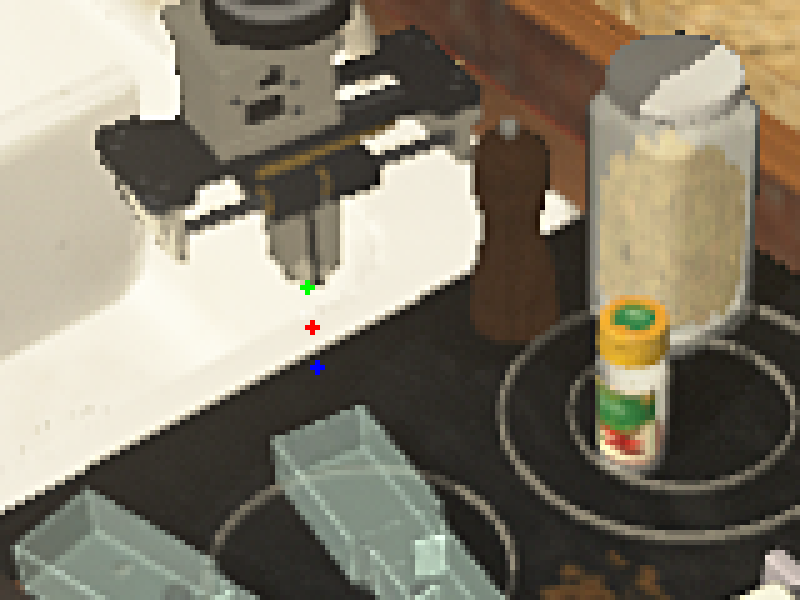

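Emit:
apply_moves(motion="0 0 0 0; 0 0 0 0; 0 0 0 0; 0 0 0 0; 0 0 0.05 0; 0 0 0.055 0; 0 0 0 0", fingers=1)

```text
time: 6.0
tool_pos: [634.7, 266.5, 9.9]
tcp_rot: [-3.132, 0.004, 1.424]
contact_force: [-0.4, 0.1, -0.8]
grip_width: 66.1
finger_force: 0.0
```

Emit:
apply_moves(motion="0 0 0.012 0; 0 0 0.011 0; 0 0 0.009 0; 0 0 0 0")

```text
time: 6.5
tool_pos: [638.0, 267.5, -17.8]
tcp_rot: [-3.141, 0.0, 1.424]
contact_force: [-0.2, 0.2, -0.5]
grip_width: 91.6
finger_force: 0.0
```

Emit:
apply_moves(motion="0 0 0 0; 0 0 0 0; 0 0 0 0; 0 0 0 0; 0 0 0 0; 0 0 0 0", fingers=-1)

```text
time: 7.25
tool_pos: [638.6, 267.6, -17.1]
tcp_rot: [3.141, -0.0, 1.424]
contact_force: [0.2, 0.6, 1.0]
grip_width: 60.0
finger_force: 30.0
```

Emit:
apply_moves(motion="0 0 -0.03 0; 0 0 -0.04 0; 0 0 -0.05 0; 0 0 0 0; 0 0 0 0")

```text
time: 7.88
tool_pos: [637.2, 267.3, 100.8]
tcp_rot: [-3.139, 0.001, 1.424]
contact_force: [-0.0, 0.6, -2.9]
grip_width: 59.8
finger_force: 30.0
```

```bash
python3 - <<'E'
from h import *
d=cap("scene"); cv2.imwrite("pics/s4.png",cv2.resize(d["img"][80:230,140:340],None,fx=4,fy=4))
r=bot.cut_out(d,"bottle1_mid")
for q in r[:3]:
    P,uv=cloud(d,q["pixels"]); print(q["p"],q["point"])
    Q=P[(P[:,2]>45)&(P[:,0]>560)]
    if len(Q)<50: continue
    for y in range(80,320,20):
        s=Q[(Q[:,1]>=y)&(Q[:,1]<y+20)]
        if len(s)>5: print(y,len(s),np.percentile(s[:,2],[5,50,95]).round(),np.percentile(s[:,0],[5,95]).round())
E
```

```text
0.64 [237.7, 157.9]
80 244 [103. 124. 140.] [585. 633.]
100 154 [106. 138. 142.] [590. 634.]
120 134 [114. 141. 144.] [593. 637.]
140 130 [115. 142. 145.] [596. 639.]
160 140 [118. 143. 147.] [599. 644.]
180 167 [117. 145. 149.] [596. 651.]
200 144 [121. 148. 151.] [598. 655.]
220 141 [121. 149. 152.] [600. 658.]
240 137 [126. 151. 154.] [603. 660.]
260 117 [127. 153. 157.] [606. 663.]
```

View pics/s4.png

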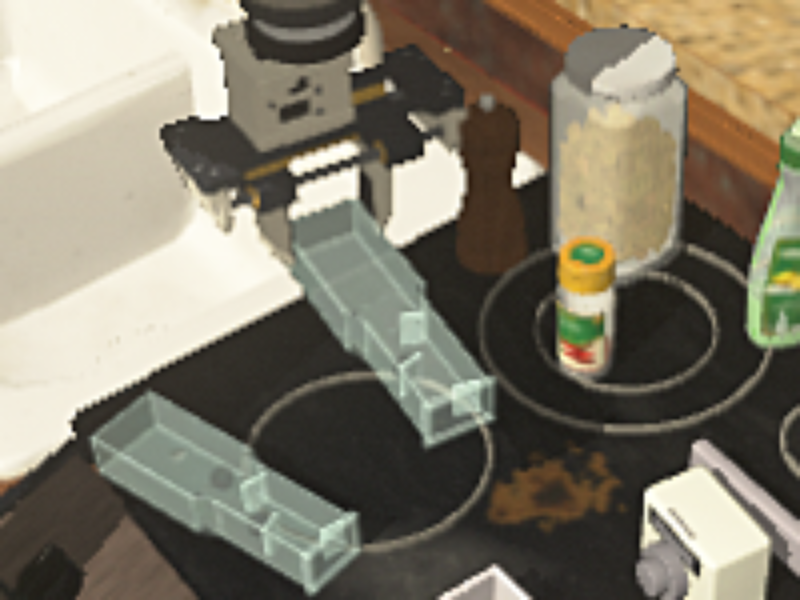

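```bash
python3 pl.py 550 142 110 81.6 7
```

```text
-0.019 -0.010 -0.001 -0.0; -0.019 -0.010 -0.001 -0.0; -0.019 -0.010 -0.001 -0.0; -0.019 -0.010 -0.001 -0.0; -0.019 -0.010 -0.001 -0.0; -0.019 -0.010 -0.001 -0.0; -0.019 -0.010 -0.001 -0.0
```

Emit:
apply_moves(motion="-0.010 -0.005 0 0; -0.02 -0.01 0 0; -0.023 -0.012 -0.001 0; -0.023 -0.012 -0.001 0; -0.023 -0.012 -0.001 0; -0.02 -0.01 0 0; -0.012 -0.007 0 0; 0 0 0 0")

```text
time: 8.98
tool_pos: [551.3, 147.2, 105.5]
tcp_rot: [-3.141, 0.0, 1.423]
contact_force: [-0.2, 0.4, -3.2]
grip_width: 59.6
finger_force: 30.0
```

```bash
cat > held.py <<'E'
from h import *
def held(tag=None):
    "axis of the held bottle: slope and roll from the upper face, ball spots; run from top+scene"
    o=bot.get_obs(); g=o["tool_pos"]; yaw=o["tcp_rot"][2]
    a=-np.array([np.cos(yaw),np.sin(yaw)]); w=np.array([-a[1],a[0]])
    for c in ("top",):
        d=cap(c); P,uv=cloud(d)
        r=P[:,:2]-g[:2]; t=r@a; s=r@w
        m=(t>15)&(t<195)&(abs(s)<32)&(P[:,2]>35)&(P[:,2]<g[2]+80)
        q=np.c_[t,P[:,2],s][m]
        # upper-face line by binned medians
        if len(q)<80: print("few",len(q)); continue
        T=[];Z=[]
        for b in range(15,195,12):
            k=(q[:,0]>=b)&(q[:,0]<b+12)
            if k.sum()>6: T.append(b+6);Z.append(np.percentile(q[k,1],70))
        print(c,"slope deg",np.degrees(np.arctan(np.polyfit(T,Z,1)[0])).round(1),"z:",np.round(Z).astype(int).tolist(),"t:",T,"s mean",q[:,2].mean().round(1))
        if tag:
            v0,v1=uv[m][:,1].min()-12,uv[m][:,1].max()+12; u0,u1=uv[m][:,0].min()-12,uv[m][:,0].max()+40
            cr=d["img"][max(v0,0):v1,max(u0,0):u1]; f=min(790/cr.shape[1],590/cr.shape[0]); cv2.imwrite(f"pics/{tag}.png",cv2.resize(cr,None,fx=f,fy=f,interpolation=cv2.INTER_CUBIC))
if __name__=="__main__":
    import sys; held(sys.argv[1] if len(sys.argv)>1 else None)
E
python3 held.py h1
```

```text
top slope deg -4.5 z: [156, 156, 155, 154, 153, 152, 151, 150, 148, 148, 147, 145, 144, 144, 145] t: [21, 33, 45, 57, 69, 81, 93, 105, 117, 129, 141, 153, 165, 177, 189] s mean -0.5
```

Emit:
apply_moves(motion="0 0 0 0; 0 0 0 0", fingers=0.28)

```text
time: 9.28
tool_pos: [552.2, 148.4, 105.4]
tcp_rot: [3.142, -0.0, 1.425]
contact_force: [0.3, -0.1, -3.7]
grip_width: 59.8
finger_force: 30.0
```

```bash
python3 held.py
```

```text
top slope deg -4.4 z: [156, 155, 154, 152, 151, 151, 150, 148, 147, 147, 146, 144, 144, 145] t: [33, 45, 57, 69, 81, 93, 105, 117, 129, 141, 153, 165, 177, 189] s mean -0.7
```

Emit:
apply_moves(motion="0 0 -0.06 0; 0 0 0.06 0; 0 0 -0.06 0; 0 0 0.06 0; 0 0 0 0", fingers=-1)

```text
time: 9.95
tool_pos: [549.5, 147.4, 102.7]
tcp_rot: [-3.135, 0.003, 1.425]
contact_force: [-0.5, -1.3, -2.4]
grip_width: 59.5
finger_force: 30.0
```

```bash
python3 held.py
```

```text
top slope deg -29.0 z: [140, 136, 129, 122, 115, 109, 102, 95, 87, 81, 74, 68, 64] t: [21, 33, 45, 57, 69, 81, 93, 105, 117, 129, 141, 153, 165] s mean 0.2
```

Emit:
apply_moves(motion="-0.008 0.01 -0.01 0; -0.008 0.015 -0.012 0; 0 0.005 0 0; 0 -0.035 0 0; 0 -0.035 0 0; 0 0 0 0; 0 0.035 0 0; 0 0.035 0 0")

```text
time: 11.0
tool_pos: [581.3, 127.7, 128.7]
tcp_rot: [3.139, -0.001, 1.424]
contact_force: [1.4, 0.8, -2.5]
grip_width: 59.8
finger_force: 30.0
```

Emit:
apply_moves(motion="0 0 0 0; 0 -0.035 0 0; 0 -0.035 0 0; 0 0 0 0; 0 0.035 0 0; 0 0.035 0 0; 0 0 0 0; 0 0 0 0")

```text
time: 12.0
tool_pos: [579.0, 127.6, 127.3]
tcp_rot: [-3.141, -0.0, 1.424]
contact_force: [-2.0, -0.5, -3.7]
grip_width: 59.4
finger_force: 30.0
```

```bash
cat > balls.py <<'E'
from held import *
import sys
held()
d=cap("top"); cv2.imwrite(f"pics/{sys.argv[1]}.png",cv2.resize(d["img"][190:290,180:340],None,fx=4.9,fy=4.9,interpolation=cv2.INTER_CUBIC))
for c in (d,cap("scene")):
    for r in bot.cut_out(c,"ball1"):
        P,_=cloud(c,r["pixels"]); print(round(r["p"],2),np.round(r["point"]),np.round(np.median(P,0)) if len(P) else None)
E
python3 balls.py b1
```

```text
top slope deg -34.2 z: [159, 154, 146, 139, 132, 124, 117, 110, 103, 95, 88, 85, 42] t: [33, 45, 57, 69, 81, 93, 105, 117, 129, 141, 153, 165, 177] s mean 0.6
0.59 [176. 259.] [493. 260.  35.]
```

View pics/b1.png

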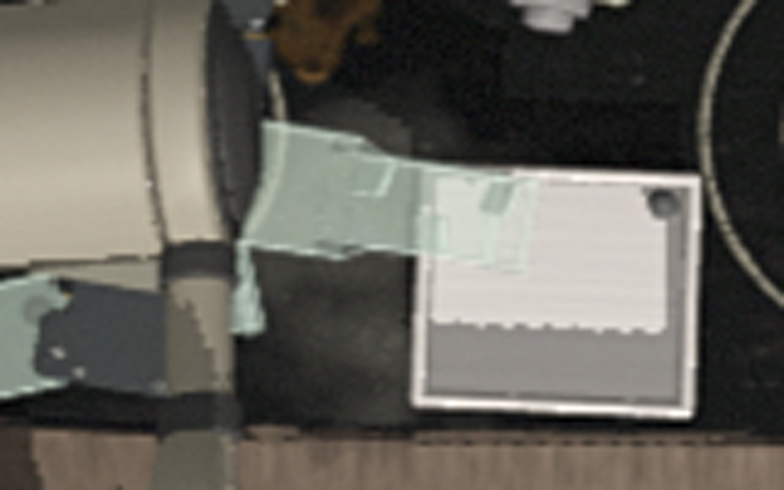

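```bash
python3 pl.py 464 -337 160 180 13
```

```text
-0.037 -0.004 -0.002 -7.6; -0.036 -0.008 -0.002 -7.6; -0.034 -0.013 -0.002 -7.6; -0.032 -0.017 -0.002 -7.6; -0.030 -0.022 -0.002 -7.6; -0.027 -0.025 -0.002 -7.6; -0.023 -0.029 -0.002 -7.6; -0.019 -0.031 -0.002 -7.6
-0.015 -0.034 -0.002 -7.6; -0.010 -0.035 -0.002 -7.6; -0.006 -0.036 -0.002 -7.6; -0.001 -0.037 -0.002 -7.6; 0.004 -0.037 -0.002 -7.6
```

Emit:
apply_moves(motion="-0.037 -0.004 -0.002 -7.6; -0.036 -0.008 -0.002 -7.6; -0.034 -0.013 -0.002 -7.6; -0.032 -0.017 -0.002 -7.6; -0.030 -0.022 -0.002 -7.6; -0.027 -0.025 -0.002 -7.6; -0.023 -0.029 -0.002 -7.6; -0.019 -0.031 -0.002 -7.6")

```text
time: 13.25
tool_pos: [507.9, -158.7, 144.0]
tcp_rot: [3.142, 0.0, 2.49]
contact_force: [0.4, -0.3, -3.5]
grip_width: 59.8
finger_force: 30.0
```

Emit:
apply_moves(motion="-0.015 -0.034 -0.002 -7.6; -0.010 -0.035 -0.002 -7.6; -0.006 -0.036 -0.002 -7.6; -0.001 -0.037 -0.002 -7.6; 0.004 -0.037 -0.002 -7.6; 0 0 0 0; 0 0 0 0")

```text
time: 14.12
tool_pos: [465.4, -336.3, 153.5]
tcp_rot: [3.141, -0.0, -3.136]
contact_force: [0.2, -0.1, -2.9]
grip_width: 59.6
finger_force: 30.0
```

```bash
python3 held.py; python3 -c "
from h import *
o=bot.get_obs();print(o['tool_pos'],o['tcp_rot'],o['joint_positions'],o['contact_force'])"
```

```text
top slope deg -31.9 z: [188, 183, 175, 168, 160, 153, 145, 137, 129, 121, 114, 109] t: [21, 33, 45, 57, 69, 81, 93, 105, 117, 129, 141, 153] s mean 2.4
[ 465.57400143 -335.95048725  153.57466983] [ 3.14088293e+00 -2.83980064e-04 -3.13512063e+00] [-7.58728773e-01  4.62342586e-01  1.44194696e+00  3.33472678e-04
  1.23799955e+00 -2.33610608e+00] [ 0.00800027  0.53482683 -2.81976862]
```

Emit:
apply_moves(motion="0 0 0.02 0; 0 0 0.02 0; 0 0 0.012 0; 0 0 0.01 0; 0 0 0.01 0; 0 0 0.01 0; 0 0 0.01 0; 0 0 0.01 0")

```text
time: 15.18
tool_pos: [465.6, -337.1, 50.9]
tcp_rot: [-3.142, 0.0, -3.135]
contact_force: [-2.9, 0.4, 1.1]
grip_width: 60.0
finger_force: 30.0
```

Emit:
apply_moves(motion="0 0 0.01 0; 0 0 0.01 0; 0 0 0.008 0; 0 0 0.005 0; 0 0 0 0")

```text
time: 15.8
tool_pos: [465.7, -336.9, 18.2]
tcp_rot: [3.141, -0.0, -3.135]
contact_force: [-1.3, -0.1, 0.4]
grip_width: 59.6
finger_force: 30.0
```

```bash
python3 held.py; python3 -c "
from h import *
o=bot.get_obs();print(o['tool_pos'],o['contact_force'],o['moment'])"
```

```text
top slope deg -3.8 z: [66, 65, 65, 64, 63, 62, 61, 61, 59, 59, 58, 57, 58] t: [33, 45, 57, 69, 81, 93, 105, 117, 129, 141, 153, 165, 177] s mean 0.8
[ 465.69471429 -336.89289428   18.5072339 ] [-2.27299247  0.28271764 -0.48934955] [ 0.09509869 -0.02240019 -0.00046776]
```

Emit:
apply_moves(motion="0 0 0.006 0; 0 0 0.005 0; 0 0 0.003 0; 0 0 0 0")

```text
time: 16.35
tool_pos: [465.5, -336.9, 5.4]
tcp_rot: [-3.142, -0.0, -3.135]
contact_force: [-4.6, 1.6, 8.5]
grip_width: 59.8
finger_force: 30.0
```

```bash
python3 held.py; python3 -c "
from h import *
o=bot.get_obs();print(o['tool_pos'],o['contact_force'],o['moment'])"
```

```text
top slope deg 0.2 z: [56, 56, 56, 56, 56, 56, 57, 56, 56, 56, 56, 56, 57] t: [33, 45, 57, 69, 81, 93, 105, 117, 129, 141, 153, 165, 177] s mean 0.3
[ 465.46797299 -336.9342599     5.42177441] [-4.44096459  1.54883358  8.21084005] [ 0.30910092  0.54020924 -0.00995563]
```

Flat. Release and rise; then re-measure the second bottle.

Emit:
apply_moves(motion="0 0 0 0; 0 0 0 0; 0 0 0 0; 0 0 0 0", fingers=1)

```text
time: 16.9
tool_pos: [465.6, -337.0, 4.4]
tcp_rot: [3.141, -0.0, -3.135]
contact_force: [-0.2, -0.1, 0.4]
grip_width: 90.4
finger_force: 0.0
```

Emit:
apply_moves(motion="0 0 -0.06 0; 0 0 -0.06 0; 0 0 -0.03 0; 0 0 0 0")

```text
time: 17.4
tool_pos: [466.7, -338.0, 157.4]
tcp_rot: [-3.138, 0.004, -3.135]
contact_force: [-0.0, 0.5, -0.5]
grip_width: 91.9
finger_force: 0.0
```

```bash
python3 - <<'E'
from bt import *
d=cap("top")
for b in bottles(d): print({k:np.round(v,1) for k,v in b.items()})
P,_=cloud(d); m=(P[:,2]>49)&(P[:,2]<65)&(P[:,0]<675)&(P[:,1]<-220)&(P[:,0]>430)
print(cv2.minAreaRect(P[m][:,:2].astype(np.float32)), np.percentile(P[m][:,2],[5,95]))
from pl import plan
b=max(bottles(d),key=lambda b:b["len"]); a=np.radians(b["yaw"]); g=b["mid"]-41*np.array([np.cos(a),np.sin(a)])
print(g, b["yaw"]+180); plan(g[0],g[1],110,b["yaw"]+180)
E
```

```text
{'ctr': array([500.6, 215.6]), 'len': np.float64(202.6), 'wid': np.float64(60.0), 'mid': array([490.4, 260.4]), 'yaw': np.float64(-77.2), 'wa': np.float64(52.3), 'wb': np.float64(59.7)}
((544.4579467773438, -338.4914245605469), (61.42496109008789, 200.80784606933594), 89.6451416015625) [51.45531035 58.60705557]
[481.26905831 300.41612153] 102.80426625659186
-0.002 0.053 0.004 6.5; 0.004 0.053 0.004 6.5; 0.010 0.052 0.004 6.5; 0.016 0.051 0.004 6.5; 0.022 0.049 0.004 6.5; 0.027 0.046 0.004 6.5; 0.032 0.042 0.004 6.5; 0.037 0.039 0.004 6.5
0.041 0.034 0.004 6.5; 0.044 0.029 0.004 6.5; 0.047 0.024 0.004 6.5; 0.050 0.019 0.004 6.5
```

Emit:
apply_moves(motion="-0.002 0.053 0.004 6.5; 0.004 0.053 0.004 6.5; 0.010 0.052 0.004 6.5; 0.016 0.051 0.004 6.5; 0.022 0.049 0.004 6.5; 0.027 0.046 0.004 6.5; 0.032 0.042 0.004 6.5; 0.037 0.039 0.004 6.5")

```text
time: 18.45
tool_pos: [476.4, 90.6, 120.8]
tcp_rot: [-3.139, -0.002, 2.237]
contact_force: [0.3, 0.2, 0.3]
grip_width: 91.9
finger_force: 0.0
```

Emit:
apply_moves(motion="0.041 0.034 0.004 6.5; 0.044 0.029 0.004 6.5; 0.047 0.024 0.004 6.5; 0.050 0.019 0.004 6.5; 0 0 0 0; 0 0 0 0")

```text
time: 19.2
tool_pos: [482.5, 300.5, 104.9]
tcp_rot: [-3.138, 0.001, 1.788]
contact_force: [0.6, -0.9, 0.1]
grip_width: 91.8
finger_force: 0.0
```

```bash
python3 - <<'E'
from bt import *
o=bot.get_obs();print(o["tool_pos"],np.degrees(o["tcp_rot"]),o["time"])
d=cap("scene")
for b in bottles(d): print({k:np.round(v,1) for k,v in b.items()})
E
python3 pl.py 481.3 300.4 -17 102.8
```

```text
[482.49649181 300.5215795  104.91958004] [-1.79810240e+02  5.79975414e-02  1.02468761e+02] 19.2
{'ctr': array([500.9, 217.4]), 'len': np.float64(205.1), 'wid': np.float64(64.3), 'mid': array([490.6, 262.3]), 'yaw': np.float64(-77.0), 'wa': np.float64(55.3), 'wb': np.float64(64.3)}
0.000 -0.001 0.041 -0.1; 0.000 -0.001 0.041 -0.1; 0.000 -0.001 0.041 -0.1
```

Bottle still in place; descend and grip.

Emit:
apply_moves(motion="0 -0.001 0.05 0; 0 0 0.04 0; 0 0 0.02 0; 0 0 0.012 0; 0 0 0 0")

```text
time: 19.88
tool_pos: [482.5, 300.0, -15.7]
tcp_rot: [-3.14, 0.0, 1.786]
contact_force: [0.3, -0.3, -0.2]
grip_width: 91.6
finger_force: 0.0
```

Emit:
apply_moves(motion="0 0 0 0; 0 0 0 0; 0 0 0 0; 0 0 0 0; 0 0 0 0; 0 0 0 0", fingers=-1)

```text
time: 20.62
tool_pos: [482.8, 301.2, -15.0]
tcp_rot: [3.141, -0.0, 1.787]
contact_force: [-0.8, 0.6, 3.9]
grip_width: 59.8
finger_force: 30.0
```

Emit:
apply_moves(motion="0 0 -0.01 0; 0 0 -0.02 0; 0 0 -0.03 0; 0 0 -0.03 0; 0 0 -0.02 0; 0 0 -0.01 0; 0 0 0 0")

```text
time: 21.5
tool_pos: [482.6, 301.0, 104.8]
tcp_rot: [3.141, -0.0, 1.787]
contact_force: [-0.2, 0.2, -4.5]
grip_width: 59.7
finger_force: 30.0
```

```bash
python3 held.py; python3 pl.py 523 110 110 90 10
```

```text
top slope deg -7.5 z: [153, 151, 150, 148, 146, 145, 143, 142, 140, 138, 137, 134, 133, 132, 133] t: [21, 33, 45, 57, 69, 81, 93, 105, 117, 129, 141, 153, 165, 177, 189] s mean -1.2
-0.020 -0.000 -0.001 1.2; -0.020 0.000 -0.001 1.2; -0.019 0.001 -0.001 1.2; -0.019 0.001 -0.001 1.2; -0.019 0.002 -0.001 1.2; -0.019 0.002 -0.001 1.2; -0.019 0.002 -0.001 1.2; -0.019 0.003 -0.001 1.2
-0.019 0.003 -0.001 1.2; -0.019 0.004 -0.001 1.2
```

Emit:
apply_moves(motion="-0.012 0 0 1.2; -0.021 0 -0.002 1.3; -0.024 0.001 -0.003 1.4; -0.024 0.002 -0.003 1.4; -0.024 0.002 -0.003 1.4; -0.024 0.003 -0.003 1.4; -0.024 0.003 -0.003 1.4; -0.021 0.003 -0.002 1.4")

```text
time: 22.55
tool_pos: [519.0, 127.6, 123.5]
tcp_rot: [-3.141, 0.0, 1.594]
contact_force: [-0.0, 0.1, -3.9]
grip_width: 59.8
finger_force: 30.0
```

Emit:
apply_moves(motion="-0.012 0.003 -0.002 1.4; -0.006 0.002 0 0; 0 0 0 0; 0 0 -0.05 0; 0 0 0.05 0; 0 0 0 0")

```text
time: 23.3
tool_pos: [521.2, 112.6, 122.8]
tcp_rot: [-3.134, 0.0, 1.573]
contact_force: [-0.2, 0.7, -4.0]
grip_width: 60.0
finger_force: 30.0
```

```bash
python3 balls.py b2
```

```text
top slope deg -36.5 z: [145, 141, 132, 122, 113, 104, 95, 85, 76, 66, 61] t: [33, 45, 57, 69, 81, 93, 105, 117, 129, 141, 153] s mean -1.0
```

View pics/b2.png

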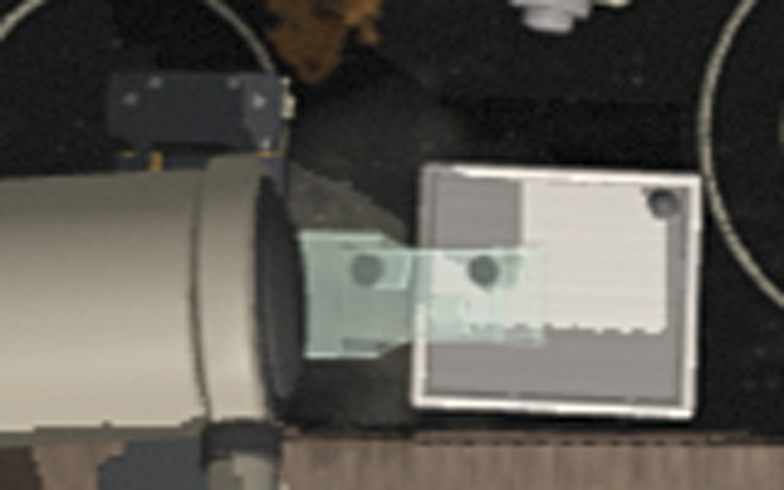

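Emit:
apply_moves(motion="0 -0.008 -0.005 0; 0 -0.011 -0.011 0; 0 -0.008 -0.011 0; 0 -0.003 -0.005 0; 0 0.035 0 0; 0 0.035 0 0; 0 0 0 0; 0 0 0 0")

```text
time: 24.55
tool_pos: [563.6, 112.2, 157.3]
tcp_rot: [-3.14, -0.0, 1.572]
contact_force: [0.4, -0.1, -2.7]
grip_width: 59.6
finger_force: 30.0
```

Emit:
apply_moves(motion="0 -0.035 0 0; 0 -0.035 0 0; 0 0 0 0; 0 0.035 0 0; 0 0.035 0 0; 0 0 0 0; 0 0 0 0; 0 0 0 0")

```text
time: 25.55
tool_pos: [563.6, 112.3, 157.7]
tcp_rot: [-3.141, -0.0, 1.573]
contact_force: [0.1, 0.8, -2.9]
grip_width: 59.6
finger_force: 30.0
```

```bash
python3 balls.py b3
```

```text
top slope deg -43.3 z: [180, 175, 166, 156, 146, 136, 127, 118, 108, 98, 93, 42, 42, 42] t: [33, 45, 57, 69, 81, 93, 105, 117, 129, 141, 153, 165, 177, 189] s mean -0.4
0.2 [314. 218.] [693. -54.  58.]
```

View pics/b3.png

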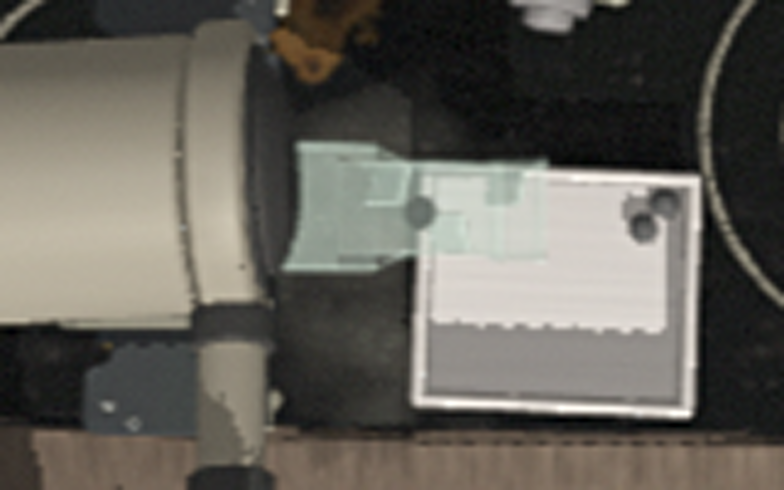

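Emit:
apply_moves(motion="0 -0.005 0.008 0; 0 -0.035 0.004 0; 0 -0.035 0 0; 0 0 0 0; 0 0.035 0 0; 0 0.03 0 0; 0 0 0 0; 0 0 0 0")

```text
time: 26.8
tool_pos: [553.9, 112.1, 145.0]
tcp_rot: [-3.14, -0.0, 1.572]
contact_force: [-0.1, -0.4, -2.7]
grip_width: 59.7
finger_force: 30.0
```

```bash
python3 balls.py b4
```

```text
top slope deg -40.5 z: [167, 162, 152, 143, 132, 124, 114, 103, 94, 84, 79, 44, 43, 43] t: [33, 45, 57, 69, 81, 93, 105, 117, 129, 141, 153, 165, 177, 189] s mean 1.0
0.57 [334. 307.] [ 549. -255.   18.]
0.24 [337. 218.] [755. -88.  40.]
```

View pics/b4.png

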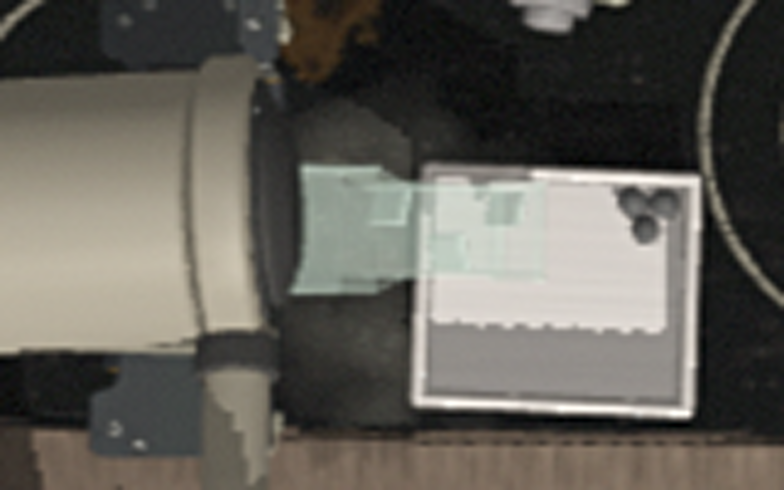

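```bash
python3 - <<'E'
from h import *
d=cap("top")
P,_=cloud(d); m=(P[:,2]>49)&(P[:,2]<65)&(P[:,0]<675)&(P[:,1]<-200)&(P[:,0]>430)
print(cv2.minAreaRect(P[m][:,:2].astype(np.float32)))
E
python3 pl.py 462 -236 165 180 12
```

```text
((544.1181640625, -338.1585998535156), (60.302059173583984, 201.66432189941406), 89.33262634277344)
-0.029 -0.008 -0.002 -7.5; -0.028 -0.011 -0.002 -7.5; -0.026 -0.015 -0.002 -7.5; -0.024 -0.018 -0.002 -7.5; -0.021 -0.021 -0.002 -7.5; -0.018 -0.024 -0.002 -7.5; -0.015 -0.026 -0.002 -7.5; -0.012 -0.028 -0.002 -7.5
-0.008 -0.029 -0.002 -7.5; -0.004 -0.030 -0.002 -7.5; -0.000 -0.030 -0.002 -7.5; 0.004 -0.030 -0.002 -7.5
```

Emit:
apply_moves(motion="-0.029 -0.008 -0.006 -7.5; -0.028 -0.011 -0.006 -7.5; -0.026 -0.015 -0.005 -7.5; -0.024 -0.018 -0.004 -7.5; -0.021 -0.021 -0.002 -7.5; -0.018 -0.024 -0.002 -7.5; -0.015 -0.026 0 -7.5; -0.012 -0.028 0 -7.5")

```text
time: 28.1
tool_pos: [492.6, -121.1, 170.9]
tcp_rot: [-3.142, 0.0, 2.624]
contact_force: [0.8, -0.4, -3.1]
grip_width: 59.9
finger_force: 30.0
```

Emit:
apply_moves(motion="-0.008 -0.029 0 -7.5; -0.004 -0.030 0 -7.5; 0 -0.030 0 -7.5; 0.004 -0.030 0 -7.5; 0 0 0 0; 0 0 0 0")

```text
time: 28.85
tool_pos: [462.2, -236.4, 170.6]
tcp_rot: [3.141, -0.0, 3.142]
contact_force: [0.0, 0.2, -3.4]
grip_width: 59.7
finger_force: 30.0
```

```bash
python3 held.py; python3 pl.py 462 -236 165 180 1
```

```text
top slope deg -39.1 z: [199, 193, 184, 174, 164, 154, 144, 133, 123, 113, 105] t: [21, 33, 45, 57, 69, 81, 93, 105, 117, 129, 141] s mean 1.3
0.000 0.000 0.006 0.1
```

Emit:
apply_moves(motion="0 0 0.02 0; 0 0 0.02 0; 0 0 0.012 0; 0 0 0.01 0; 0 0 0.01 0; 0 0 0.01 0; 0 0 0.01 0; 0 0 0.01 0")

```text
time: 29.9
tool_pos: [462.5, -236.9, 67.9]
tcp_rot: [3.142, 0.0, -3.14]
contact_force: [-2.1, 0.7, 1.8]
grip_width: 59.5
finger_force: 30.0
```

Emit:
apply_moves(motion="0 0 0.01 0; 0 0 0.01 0; 0 0 0.01 0; 0 0 0.01 0; 0 0 0.007 0; 0 0 0 0")

```text
time: 30.65
tool_pos: [462.4, -236.8, 21.0]
tcp_rot: [3.141, -0.0, -3.14]
contact_force: [-0.0, 0.2, 0.2]
grip_width: 60.0
finger_force: 30.0
```

```bash
python3 held.py; python3 -c "
from h import *
o=bot.get_obs();print(o['tool_pos'],o['contact_force'],o['moment'])"
```

```text
top slope deg -4.5 z: [68, 67, 66, 65, 64, 63, 62, 61, 60, 59, 59, 58, 57] t: [33, 45, 57, 69, 81, 93, 105, 117, 129, 141, 153, 165, 177] s mean 1.1
[ 462.51951586 -236.83532533   21.42178449] [ 0.01208066  1.33513623 -0.24605083] [0.09725363 0.049694   0.03321622]
```

Emit:
apply_moves(motion="0 0 0.007 0; 0 0 0.006 0; 0 0 0.003 0; 0 0 0 0")

```text
time: 31.2
tool_pos: [462.2, -236.8, 6.3]
tcp_rot: [3.142, -0.0, -3.14]
contact_force: [-4.4, 2.1, 8.9]
grip_width: 59.6
finger_force: 30.0
```

Emit:
apply_moves(motion="0 0 0 0; 0 0 0 0; 0 0 0 0; 0 0 0 0", fingers=1)

```text
time: 31.7
tool_pos: [462.4, -236.9, 5.5]
tcp_rot: [3.141, -0.0, -3.14]
contact_force: [-0.6, 0.5, 0.3]
grip_width: 90.8
finger_force: 0.0
```

Emit:
apply_moves(motion="0 0 -0.05 0; 0 0 -0.06 0; 0 0 -0.03 0; 0 0 0 0; 0 0 0 0")

```text
time: 32.33
tool_pos: [461.8, -236.4, 144.6]
tcp_rot: [3.141, -0.001, -3.14]
contact_force: [-0.3, -0.1, 0.0]
grip_width: 91.9
finger_force: 0.0
```

```bash
python3 - <<'E'
from h import *
o=bot.get_obs(); print(o["tool_pos"],o["joint_positions"])
d=cap("top"); cv2.imwrite("pics/f1.png",cv2.resize(d["img"][140:290,250:450],None,fx=3.9,fy=3.9,interpolation=cv2.INTER_CUBIC))
P,_=cloud(d)
for y0,y1 in ((-400,-288),(-287,-190)):
    m=(P[:,2]>49)&(P[:,2]<65)&(P[:,0]<675)&(P[:,1]>y0)&(P[:,1]<y1)&(P[:,0]>430)
    print(cv2.minAreaRect(P[m][:,:2].astype(np.float32)),np.percentile(P[m][:,2],[3,97]))
m=(P[:,2]>61)&(P[:,2]<72)&(P[:,0]>650)&(P[:,0]<745)&(P[:,1]>-110)&(P[:,1]<20)
print("timer top",cv2.minAreaRect(P[m][:,:2].astype(np.float32)))
for c in (d,cap("scene")):
    for n in ("start_button","bar"):
        for r in bot.cut_out(c,n)[:1]:
            Q,_=cloud(c,r["pixels"]); print(n,r["p"],np.median(Q,0).round(),np.percentile(Q,[5,95],axis=0).round())
E
```

```text
[ 461.8015761  -236.44864432  144.57614548] [-6.21072084e-01  3.74075102e-01  1.61091141e+00  1.00724384e-04
  1.15831674e+00 -2.19348531e+00]
((576.4219970703125, -337.5946350097656), (136.46951293945312, 61.25979995727539), 0.5192698836326599) [51.21325805 58.98161871]
((544.2552490234375, -238.3140869140625), (59.60969924926758, 198.9583282470703), 89.8520736694336) [51.1334477  59.11092884]
timer top ((707.0533447265625, -44.89973068237305), (82.86212921142578, 50.095054626464844), 79.87970733642578)
start_button 0.63 [757. -62.  42.] [[ 749. -135.   19.]
 [ 767.   13.   46.]]
bar 0.62 [757. -57.  42.] [[ 749. -135.   11.]
 [ 767.   16.   46.]]
bar 0.81 [753. -98.  40.] [[ 749. -140.   20.]
 [ 763.  -41.   46.]]
```

View pics/f1.png

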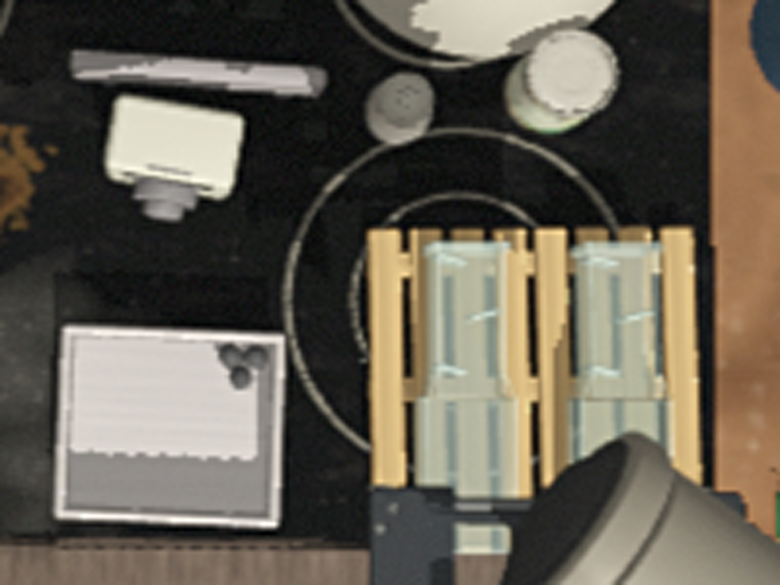

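```bash
python3 - <<'E'
from h import *
o=bot.get_obs(); g=o["tool_pos"]
d=cap("scene"); P,_=cloud(d); r=P-g
m=(abs(r[:,0])<60)&(abs(r[:,1])<110)&(r[:,2]>15)&(r[:,2]<130); r=r[m]
for z in range(15,130,6):
    q=r[(r[:,2]>=z)&(r[:,2]<z+6)]
    if len(q): print(z,len(q),"x",np.percentile(q[:,0],[3,50,97]).round(),"y",np.percentile(q[:,1],[3,50,97]).round())
w=cap("wrist"); print(np.array(w["mount"]).round(2))
E
python3 pl.py 560 -25 110 172
```

```text
27 1 x [-7. -7. -7.] y [47. 47. 47.]
33 14 x [-11.  -9.   5.] y [-50.  46.  48.]
39 22 x [-11.  -9.   3.] y [-60.  46.  53.]
45 27 x [-12. -10.  -2.] y [-57.  46.  58.]
51 15 x [-11. -11.   4.] y [-53.  48.  59.]
57 20 x [-12. -10.   8.] y [46. 50. 60.]
63 15 x [-11. -10.   6.] y [45. 49. 61.]
69 9 x [-11. -10.   4.] y [46. 47. 62.]
75 8 x [-4. -0.  2.] y [44. 46. 49.]
81 4 x [-6. -4. -1.] y [46. 48. 48.]
87 7 x [-11.  -6.  -3.] y [48. 48. 50.]
93 5 x [-14. -11.  -8.] y [47. 48. 50.]
99 48 x [-36. -10.  32.] y [-88. -87.  79.]
105 93 x [-36. -35.  31.] y [-88. -71.  82.]
111 136 x [-37. -31. -18.] y [-86.   0.  80.]
117 236 x [-36. -29. -18.] y [-77.   7.  75.]
123 274 x [-36. -27.  19.] y [-94.  50.  79.]
129 4 x [-36. -36. -33.] y [-93.  -4.  89.]
[[   0.     -0.97   -0.26   67.98]
 [   1.      0.      0.     -0.61]
 [  -0.     -0.26    0.97 -193.8 ]
 [   0.      0.      0.      1.  ]]
-0.020 0.042 0.007 1.6; -0.018 0.043 0.007 1.6; -0.017 0.043 0.007 1.6; -0.016 0.044 0.007 1.6; -0.015 0.044 0.007 1.6
```

```bash
python3 pl.py 637 -34 90 174
```

```text
-0.035 0.041 0.011 1.2; -0.034 0.041 0.011 1.2; -0.033 0.042 0.011 1.2; -0.032 0.043 0.011 1.2; -0.031 0.043 0.011 1.2
```

Emit:
apply_moves(motion="-0.035 0.041 0.011 1.2; -0.034 0.041 0.011 1.2; -0.033 0.042 0.011 1.2; -0.032 0.043 0.011 1.2; -0.031 0.043 0.011 1.2; 0 0 0 0; 0 0 0 0; 0 0 0 0", fingers=-1)

```text
time: 33.72
tool_pos: [635.4, -34.7, 91.0]
tcp_rot: [-3.141, 0.0, 3.037]
contact_force: [-0.7, -0.3, 0.1]
grip_width: 16.6
finger_force: 0.0
```

Emit:
apply_moves(motion="0 0 0.05 0; 0 0 0.04 0; 0 0 0.014 0; 0 0 0 0; 0 0 0 0")

```text
time: 34.35
tool_pos: [637.2, -34.1, -11.3]
tcp_rot: [-3.141, 0.003, 3.038]
contact_force: [0.0, 0.1, 0.0]
grip_width: 0.2
finger_force: 0.0
```

```bash
cat > tm.py <<'E'
from h import *
o=bot.get_obs(); print("tool",o["tool_pos"].round(1),np.degrees(o["tcp_rot"][2]).round(1),"F",o["contact_force"].round(1),o["grip_width"].round(1),o["time"])
d=cap("top"); P,_=cloud(d)
m=(P[:,2]>61)&(P[:,2]<72)&(P[:,0]>676)&(P[:,0]<775)&(P[:,1]>-110)&(P[:,1]<20)
print("timer top",cv2.minAreaRect(P[m][:,:2].astype(np.float32)))
for c in (cap("scene"),):
    for n in ("start_button",):
        for r in bot.cut_out(c,n)[:2]:
            Q,_=cloud(c,r["pixels"]); print(n,r["p"],np.median(Q,0).round(),np.percentile(Q,[5,95],axis=0).round())
E
python3 tm.py
```

```text
Traceback (most recent call last):
  File "tm.py", line 2, in <module>
    o=bot.get_obs(); print("tool",o["tool_pos"].round(1),np.degrees(o["tcp_rot"][2]).round(1),"F",o["contact_force"].round(1),o["grip_width"].round(1),o["time"])
                                                                                                                              ^^^^^^^^^^^^^^^^^^^^^
AttributeError: 'float' object has no attribute 'round'
```

Push 30 mm toward the bar in small rows (stays short of hard bracing), then check.

Emit:
apply_moves(motion="-0.006 0 0 0; -0.006 0 0 0; -0.005 0 0 0; -0.005 0 0 0; -0.005 0 0 0; -0.003 0 0 0; 0 0 0 0")

```text
time: 35.22
tool_pos: [665.7, -36.7, -13.5]
tcp_rot: [3.142, -0.0, 3.038]
contact_force: [-2.5, -0.4, 1.7]
grip_width: 0.5
finger_force: 1.1
```

```bash
sed -i 's/,o\["grip_width"\].round(1)//' tm.py; python3 tm.py
```

```text
tool [665.7 -36.7 -13.5] 174.1 F [-2.5 -0.4  1.7] 35.225
timer top ((0.0, 0.0), (0.0, 0.0), 0.0)
start_button 0.51 [ 526. -244.   54.] [[ 445. -267.   24.]
 [ 638. -213.   57.]]
start_button 0.45 [528. -35.   6.] [[ 464. -113.   -0.]
 [ 583.   26.   42.]]
```

Emit:
apply_moves(motion="-0.003 0 0 0; -0.003 0 0 0; 0 0 0 0")

```text
time: 35.75
tool_pos: [671.7, -37.3, -13.5]
tcp_rot: [3.142, -0.0, 3.038]
contact_force: [-2.4, -1.0, 0.4]
grip_width: 0.9
finger_force: 1.3
```

Emit:
apply_moves(motion="-0.003 0 0 0; 0 0 0 0")

```text
time: 36.0
tool_pos: [674.3, -37.6, -13.5]
tcp_rot: [-3.142, -0.001, 3.038]
contact_force: [-4.7, -0.8, 2.0]
grip_width: 0.5
finger_force: 2.0
```

Emit:
apply_moves(motion="-0.003 0 0 0; 0 0 0 0")

```text
time: 36.25
tool_pos: [676.3, -38.2, -13.5]
tcp_rot: [-3.141, -0.003, 3.038]
contact_force: [-7.5, -1.2, 3.2]
grip_width: 0.3
finger_force: 3.9
```

Emit:
apply_moves(motion="-0.003 0 0 0; 0 0 0 0; 0 0 0 0; 0 0 0 0")

```text
time: 36.75
tool_pos: [676.4, -38.4, -13.6]
tcp_rot: [-3.141, -0.009, 3.039]
contact_force: [-17.8, -1.8, 9.7]
grip_width: 0.4
finger_force: 8.6
```

```bash
python3 - <<'E'
from h import *
d=cap("scene"); cv2.imwrite("pics/p1.png",cv2.resize(d["img"][150:290,240:400],None,fx=4.2,fy=4.2,interpolation=cv2.INTER_CUBIC))
P,_=cloud(d); m=(P[:,2]>61)&(P[:,2]<72)&(P[:,0]>676)&(P[:,0]<775)&(P[:,1]>-110)&(P[:,1]<20)
print("timer top",cv2.minAreaRect(P[m][:,:2].astype(np.float32)), bot.get_obs()["contact_force"])
E
```

```text
timer top ((715.63037109375, -60.43058395385742), (74.71180725097656, 18.665374755859375), 9.930689811706543) [-17.42362817  -3.01585846  10.02566759]
```

View pics/p1.png

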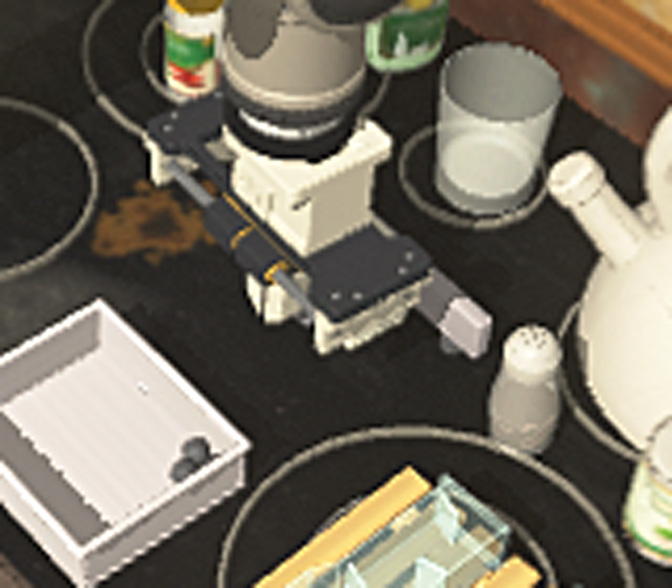

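Emit:
apply_moves(motion="0.003 0 0 0; 0.006 0 0 0; 0.012 0 0 0; 0.03 0 0 0; 0.01 0 -0.05 0; 0.06 0.02 -0.06 0; 0.06 0.03 -0.05 0; 0.06 0.03 -0.03 0")

```text
time: 37.8
tool_pos: [489.0, 45.0, 144.7]
tcp_rot: [3.141, 0.006, 3.038]
contact_force: [1.0, 0.7, 0.2]
grip_width: 0.2
finger_force: 0.0
```

```bash
python3 tm.py; python3 - <<'E'
from h import *
d=cap("scene"); cv2.imwrite("pics/p2.png",cv2.resize(d["img"][150:390,200:440],None,fx=2.5,fy=2.5,interpolation=cv2.INTER_CUBIC))
E
```

```text
tool [489.   45.  144.7] 174.0 F [1.  0.7 0.2] 37.8
timer top ((725.5199584960938, -45.32004165649414), (81.76505279541016, 50.775630950927734), 84.54032135009766)
```

View pics/p2.png

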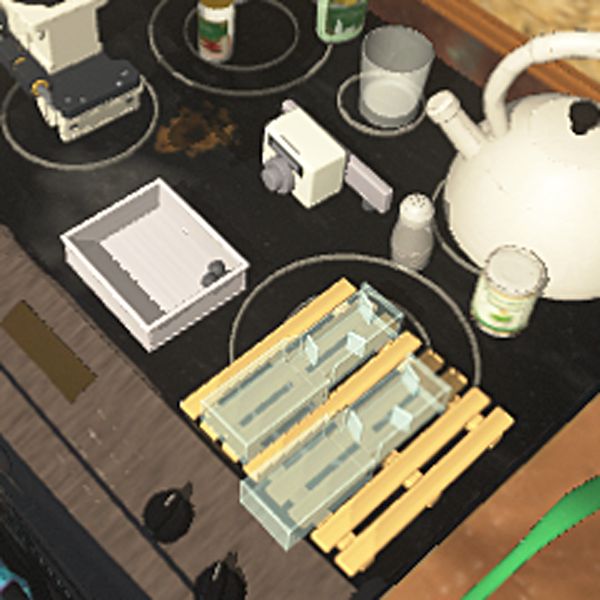

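```bash
python3 -c "
from plant import bot
print(bot.close_job())"
```

```text
the job is handed in; nothing more can be done
None
```

I handed the job in at about 38 s; the hand-in gave no verdict, so I don't have the judged result: the three balls I found are in the tin, both bottles lie flat on the rack, and the timer stands against the bar with its start button pressed to the stop and released.

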